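# Shut the teal rib chest on the fan maker's bench

### The arm

A 7-joint arm with a two-finger parallel gripper is mounted at the origin on the work surface. World frame = base frame: x ahead of the robot, y to its left, z up, the work surface at z = 0. Lengths are in m, angles in rad, forces in N, time in s.
With the tool pointing down it reaches from about 0.425 to 0.95 m from the base axis. Payload 4.7 kg.
Tool frame: the origin (TCP) lies on the centre line of the jaws, within the pads' length; the fingertips stand 14 mm ahead of it and the grasp point (between the pads) lies 5 mm behind it; z points along the fingers, y is the line along which they close (so a half turn about z gives the same grasp; the last joint's range is limited). The gripper opens to 87 mm and grips with 3 to 60 N. Pads are 19 mm wide; open, the fingers measure 117 mm over their backs; the gripper's body (75 mm by 190 mm) begins 51 mm behind the grasp point.
Start: joints at [1.185, 0.469, -0.049, 1.532, 0.024, 1.141, -0.082], TCP at [0.236, -0.632, 0.237] pointing down, gripper open.
Joint ranges: [-2.59, 2.59], [-0.33, 1.99], [-1.39, 1.29], [0.1, 2.45], [-1.04, 4.18], [0.21, 1.99], [-2.66, 2.66]. Speed limits (rad/s): [2.57, 2.57, 3.14, 3.14, 3.14, 3.14, 3.14].

### API

Orientations are given as a unit quaternion [w, x, y, z].
In Python, from workcell import monitor, optics, ticket gives the robot as it stands.
- The arm moves only by the tool move_arm, never from a script. Its argument "targets" is a list that holds one entry, the list of rows, each a list of 5 numbers: the closure, from -1 (fully open) to 1 (shut), then the shift along the tool's x, y, z each as a share of 50 cm, from -1 to 1, then the turn about the tool's z as a share of 360 degrees, from -1 to 1. In form: [[[hand, x, y, z, twist], ...]]. A call has 1 to 5 rows; each row is the pose to reach, as a shift and turn from the pose commanded when the call began, along the tool's axes at that moment, turning the shorter way round; what a row does not reach only later rows make up. A row lasts 1/12 s, in which the tool goes at most 41.7 mm and 7.16 degrees, less where a joint would pass 70% of its speed; a pose out of reach is approached as far as the arm can. A call with a number of a shift or a turn outside -1 to 1 is refused whole. A call with a gripper value outside its range is refused whole. The fingers move at their own pace and stop on an object; "grip_force" is the grip in N (left out, the last holds). Time passes only in rows, so rows that repeat a pose let the fingers close. It gives the time, the measured TCP pose, the force, the opening and the grip force at its end, in the units of the state.
- monitor.observe(): the state, without advancing time (a new reading comes with each control period).
- optics.capture(name): name is "side" or "top" or "wrist"; returns the picture (480x640x3 uint8, red, green, blue); there is no depth.
- optics.calibration(name): a dict with "vfov" (degrees; the focal length in pixels is half the picture's height over the tangent of half this angle, whatever the lens; pixels are square), "cx", "cy" (the principal point, pixels), "rvec" (rotation vector, rad) and "tvec" (3), from world to camera coordinates, as OpenCV has them; the wrist camera has in their place "tool_from_camera" (4x4, takes a point from camera to tool coordinates, whose origin is the TCP and whose axes are the flange's). Camera axes: x right, y down, z forward; pixel columns grow to the right and rows downward; lengths in m; the calibration is good to about 2 mm. The wrist camera is an equidistant fisheye: a pixel r from the principal point sees the ray r / f radians off the axis. A picture is of the moment at which its call begins: read the wrist's pose just before it. calibration takes no time and is no camera call.
- ticket.close_job(): hands the job in; it is judged then, once.
The state is a dict: "clock": time; "joints": joint angles; "joint_velocities": joint speeds; "effort": joint torques, N m; "ee_pos": TCP position; "orientation": TCP orientation; "wrist_force": force on the tool from outside, world axes, zero at the start; "torque": the same for the moment, N m; "opening": finger opening in m; "grip_force": force on a finger pad.
Only numpy, scipy, OpenCV 4.12 (cv2) and the standard library are available. Lean on these libraries where they do the work, as an engineer would, in place of code of your own. Each camera call takes 0.05 s, during which the arm holds its last target. There are 200 camera calls.

### The job

Shut up the teal chest: push its drawer fully home and push its lid down flat, gently and in either order, with the fingertips from outside only, never gripping them or putting fingers inside the drawer or under the lid. Leave the red chest's drawer and lid open just as they are, and do not move the jar, the folded fan or the dish.

Things in the scene. Friction and masses are not known exactly. Their poses are not given: they have to be found in the camera images.
- teal: Teal lacquered wooden chest, fixed to the bench: 170 deep (its x), 160 wide (its y), 86 high, 94 with the lid shut. Origin: centre of the underside; its x axis points level from the front to the back, z up. One drawer in the front (low), a shallow paper tray above it under a hinged lid. The teal and the red chest are alike but for colour; either may be on the left.
- red: Red lacquered wooden chest, fixed to the bench: 170 deep (its x), 160 wide (its y), 86 high, 94 with the lid shut. Origin: centre of the underside; its x axis points level from the front to the back, z up. One drawer in the front (low), a shallow paper tray above it under a hinged lid. The teal and the red chest are alike but for colour; either may be on the left.
- teal_drawer (a joint): Opening of the teal drawer in m: 0 fully shut, up to 0.11 as it slides out along the chest's -x. Stays where it is left; about 1.5 N moves it. The inset front (142 wide, from 10 to 58 above the bench) is flush with the chest's front at 0 and bears a solid brass pull: 90 wide, 20 high (32 to 52 above the bench), standing 20 proud with a flat face. The pale wood inside (51 high at most; teal_drawer_c2 to c6 in the rules) holds bamboo ribs fixed in it, and is not to be touched.
- teal_lid (a joint): Opening of the teal lid in rad: 0 shut and level; hinged along the top of the chest's back, the free front edge swings up and back (0.45 to 0.9 at the start). Lid 170 from hinge to free edge, 160 wide, 8 thick, flat outer face with a thin brass strip along the free edge, pale wood lining beneath (teal_lid_c1 in the rules), not to be touched by the fingers. A stiff hinge holds it at any angle: about 2 to 4 N on the outer face near the free edge moves it, more at the hinge.
- teal_pull (a point): Centre of the flat front face of the teal drawer's brass pull, 42 above the bench; with the drawer shut it is 105 in front of the chest's centre. Moves with the drawer.
- teal_edge (a point): Middle of the teal lid's free edge, on the outer (upper) face. Moves with the lid; its x axis runs along the lid from the free edge to the hinge, z is the outward normal of the outer face.
- red_drawer (a joint): Opening of the red drawer in m: 0 fully shut, up to 0.11 as it slides out along the chest's -x. Stays where it is left; about 1.5 N moves it. The inset front (142 wide, from 10 to 58 above the bench) is flush with the chest's front at 0 and bears a solid brass pull: 90 wide, 20 high (32 to 52 above the bench), standing 20 proud with a flat face. The pale wood inside (51 high at most; red_drawer_c2 to c6 in the rules) holds bamboo ribs fixed in it, and is not to be touched.
- red_lid (a joint): Opening of the red lid in rad: 0 shut and level; hinged along the top of the chest's back, the free front edge swings up and back (0.45 to 0.9 at the start). Lid 170 from hinge to free edge, 160 wide, 8 thick, flat outer face with a thin brass strip along the free edge, pale wood lining beneath (red_lid_c1 in the rules), not to be touched by the fingers. A stiff hinge holds it at any angle: about 2 to 4 N on the outer face near the free edge moves it, more at the hinge.
- red_pull (a point): Centre of the flat front face of the red drawer's brass pull, 42 above the bench; with the drawer shut it is 105 in front of the chest's centre. Moves with the drawer.
- red_edge (a point): Middle of the red lid's free edge, on the outer (upper) face. Moves with the lid; its x axis runs along the lid from the free edge to the hinge, z is the outward normal of the outer face.
- teal_hinge (a point): Middle of the teal lid's hinge line, at the underside of the lid, 86 above the bench, 85 behind the chest's centre. The outer face lies 8 from it along the lid's normal.
- jar: Brown glass jar with a black cap, 58 across, 85 high, loose, between the chests. Origin: centre of the underside.
- fan: Folded bamboo and paper fan, 200 long (its x), 26 wide, 20 high, loose, lying to the robot's right, outside the chests. Origin: centre of the underside.
- dish: White ceramic dish, 76 across, 32 high, loose, to the robot's left. Origin: centre of the underside.
Mind the look-alikes: they are no part of the job. Several things look just like the jar: the one meant starts farthest to the robot's right. Of the things like the teal, leave any that is blue; of the rest the smaller one is meant.

How it is judged:
By the outcome, as a careful person would: the job done as asked, in the order asked, and still so for the second after the job is handed in, with the robot touching nothing.
It also fails if it takes over 45 s, if anything falls off the work surface, if the arm or the gripper's body presses on something with over 40 N, if the wrist force passes 120 N, or if a joint passes its speed limit or range.

## Working session

There is one attempt and no reset: what is moved stays moved. The work goes in short steps, Python scripts to look and compute and a tool call to move; the robot and the scene stay as the last step left them, time stands still between calls to the robot, and variables do not carry over. Pictures are saved under pics/ and viewed, at most 10 in all, crops included, and the job is handed in when it is done.

Besides the shell and the picture viewer there is one more tool, called after ">>>" as name(argument=value, ...), one argument or row to a line, values as JSON. move_arm: Moves the arm, as the interface text tells. Shift numbers are shares of 50 cm and turn numbers shares of 360 degrees, none past 1 either way. Its arguments: {"type":"object","properties":{"targets":{"type":"array"},"grip_force":{"type":"number"}},"required":["targets"]}

```bash
mkdir -p pics; ls; python3 - <<'E'
from workcell import monitor, optics
import cv2
s=monitor.observe();print(s['clock'],s['ee_pos'],s['orientation'],s['opening'])
for n in('side','top'):
    cv2.imwrite(f'pics/{n}0.png',optics.capture(n)[:,:,::-1]);print(n,optics.calibration(n))
print(optics.calibration('wrist'))
E
```

```text
pics
0.0 [ 0.23558771 -0.63195415  0.23549127] [-9.44000798e-04  9.84125435e-01  1.77471673e-01 -2.06172324e-04] 0.08694374763321246
side {'vfov': 51.99998956193477, 'cx': 314.44108663617106, 'cy': 236.83220930350728, 'rvec': array([ 0.4880454 , -2.73477858,  1.10008796]), 'tvec': array([0.48452947, 0.20088735, 1.38779108])}
top {'vfov': 46.01684819281083, 'cx': 318.2656909461134, 'cy': 236.97349074297298, 'rvec': array([ 2.20463302, -2.20252603,  0.06823244]), 'tvec': array([-0.00836275,  0.53681528,  1.46203256])}
{'vfov': 65.70646984690485, 'cx': 324.8173991304557, 'cy': 236.78292216720558, 'tool_from_camera': array([[-6.10018004e-04, -9.68049003e-01, -2.50760357e-01,
         6.75192947e-02],
       [ 9.99999770e-01, -6.64543941e-04,  1.32769135e-04,
         7.83298615e-04],
       [-2.95168304e-04, -2.50760218e-01,  9.68049186e-01,
        -1.48535961e-01],
       [ 0.00000000e+00,  0.00000000e+00,  0.00000000e+00,
         1.00000000e+00]])}
```

View pics/top0.png

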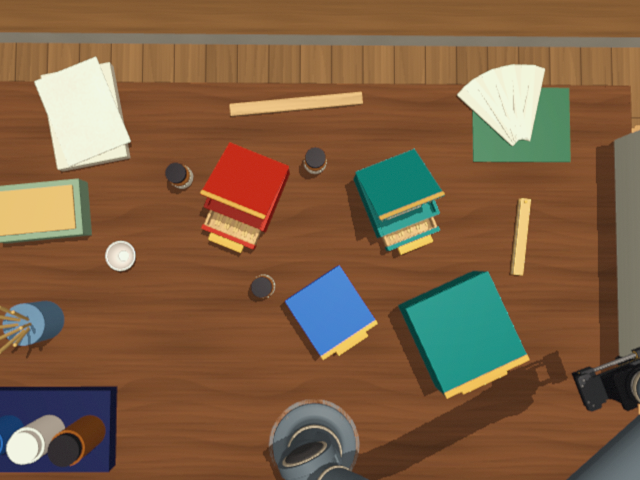

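View pics/side0.png

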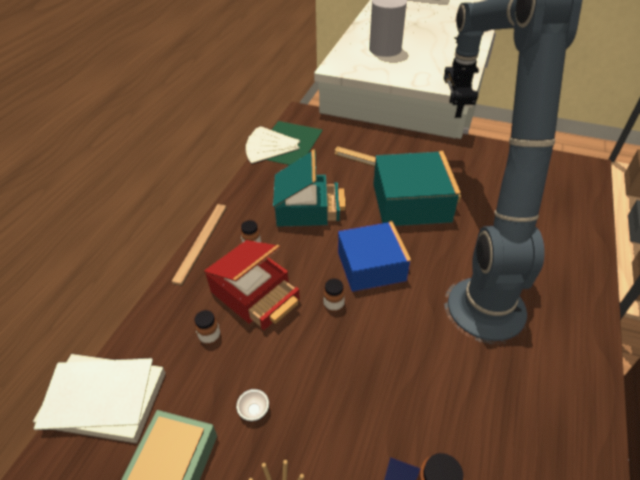

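```bash
cat > h.py <<'E'
import numpy as np,cv2
from workcell import monitor,optics
def cam(n):
    c=optics.calibration(n);R=cv2.Rodrigues(c['rvec'])[0];t=np.ravel(c['tvec'])
    f=240/np.tan(np.radians(c['vfov'])/2);return R,t,f,c['cx'],c['cy']
def ray(n,p):
    R,t,f,cx,cy=cam(n);d=R.T@np.array([(p[0]-cx)/f,(p[1]-cy)/f,1]);return -R.T@t,d/np.linalg.norm(d)
def plane(n,p,z):
    o,d=ray(n,p);return o+d*(z-o[2])/d[2]
def proj(n,X):
    R,t,f,cx,cy=cam(n);q=R@np.asarray(X,float)+t;return np.array([q[0]/q[2]*f+cx,q[1]/q[2]*f+cy])
def tri(pa,pb,a='top',b='side'):
    (o1,d1),(o2,d2)=ray(a,pa),ray(b,pb)
    s=np.linalg.lstsq(np.c_[d1,-d2],o2-o1,rcond=None)[0];x,y=o1+s[0]*d1,o2+s[1]*d2
    return (x+y)/2,np.linalg.norm(x-y)
E
python3 - <<'E'
from h import *
a=cv2.imread('pics/top0.png');b=cv2.imread('pics/side0.png')
m=np.hstack([cv2.resize(a[145:257,350:450],None,fx=4,fy=4,interpolation=2),cv2.resize(b[145:240,265:352],(400,448),interpolation=2)])
cv2.imwrite('pics/z0.png',m)
print(proj('side',[0.236,-0.632,.237]))
for n,img,x0,y0,x1,y1 in(('top',a,350,145,450,257),('side',b,265,145,352,240)):
    h=cv2.cvtColor(img,cv2.COLOR_BGR2HSV);mk=cv2.inRange(h,(15,130,150),(30,255,255));z=np.zeros_like(mk);z[y0:y1,x0:x1]=mk[y0:y1,x0:x1]
    k,l,st,ce=cv2.connectedComponentsWithStats(z)
    for i in range(1,k):
        if st[i,4]>15:
            r=cv2.minAreaRect(np.argwhere(l==i)[:,::-1].astype(np.float32));print(n,st[i],cv2.boxPoints(r).round(1).tolist())
print(ray('top',(400,200))[0],ray('side',(300,200))[0])
E
```

```text
[455.21319142 105.87195954]
top [379 191  66  29 242] [[378.70001220703125, 216.3000030517578], [443.3999938964844, 190.39999389648438], [444.79998779296875, 194.10000610351562], [380.20001220703125, 219.89999389648438]]
top [398 235  36  20 281] [[397.20001220703125, 247.5], [430.70001220703125, 234.10000610351562], [433.6000061035156, 241.39999389648438], [400.1000061035156, 254.8000030517578]]
side [335 147  17   8  78] [[334.5, 151.8000030517578], [335.20001220703125, 146.1999969482422], [351.70001220703125, 148.39999389648438], [351.0, 154.0]]
side [312 150   3  31  66] [[312.0, 150.0], [314.0, 150.0], [314.0, 180.0], [312.0, 180.0]]
side [339 188   7  19 113] [[339.0, 188.0], [345.0, 188.0], [345.0, 206.0], [339.0, 206.0]]
side [329 194   3  16  32] [[329.0, 194.0], [331.0, 194.0], [331.0, 209.0], [329.0, 209.0]]
[0.46560888 0.01220259 1.48621642] [0.14107339 0.93038996 1.14697927]
```

View pics/z0.png

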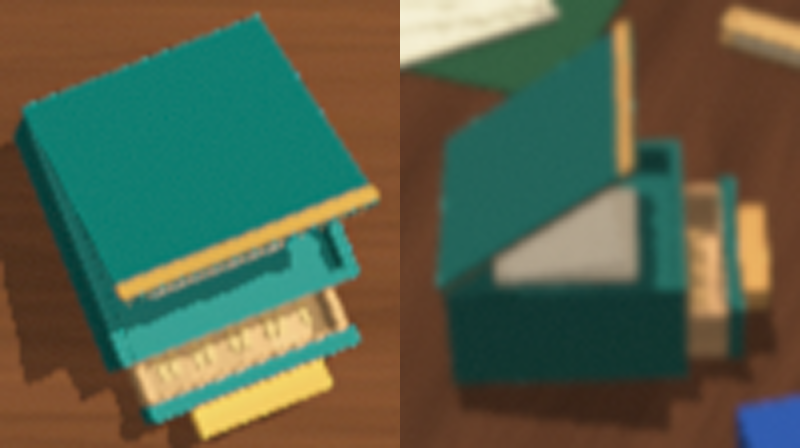

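```bash
python3 - <<'E'
from h import *
T=lambda u,v:(350+u/4-.4,145+v/4-.4)
S=lambda u,v:(265+(u-400)*87/400-.4,145+v*95/448-.4)
# pull front-edge ends
p=[plane('top',T(*q),.052) for q in((206,438),(333,382))];print('pull',p,np.linalg.norm(p[1]-p[0]))
# drawer front upper outer edge
p2=[plane('top',T(*q),.058) for q in((152,423),(360,340))];print('dfront',p2,np.linalg.norm(p2[1]-p2[0]))
# hinge corners
hp=[plane('top',T(*q),.092) for q in((22,107),(258,14))];print('hinge',hp,np.linalg.norm(hp[1]-hp[0]))
for a,b in(((120,298),(620,175)),((380,196),(622,20))):print('edge',tri(T(*a),S(*b)))
fr=[plane('top',T(*q),.086) for q in((120,370),(358,275))];print('front top edge',fr,np.linalg.norm(fr[1]-fr[0]))
for n,(a,b) in dict(pull=p,df=p2,h=hp,fr=fr).items():
    d=b-a;print(n,'yaw of x axis deg',np.degrees(np.arctan2(d[1],d[0]))+90)
E
```

```text
pull [array([ 0.4916194 , -0.21794877,  0.052     ]), array([ 0.52734089, -0.29922311,  0.052     ])] 0.08877805851577088
dfront [array([ 0.50097134, -0.18279944,  0.058     ]), array([ 0.55379009, -0.31535471,  0.058     ])] 0.14269099131753468
hinge [array([ 0.69646343, -0.09825632,  0.092     ]), array([ 0.7552864 , -0.24573783,  0.092     ])] 0.15877952834155545
edge (array([ 0.57244254, -0.1457744 ,  0.18936965]), np.float64(0.005806264341995685))
edge (array([ 0.62973068, -0.29594215,  0.19457267]), np.float64(0.0026910066693998955))
front top edge [array([ 0.5331765 , -0.15924173,  0.086     ]), array([ 0.59264315, -0.30807914,  0.086     ])] 0.16027744315102715
pull yaw of x axis deg 23.726325780177874
df yaw of x axis deg 21.725591130555642
h yaw of x axis deg 21.744575478821503
fr yaw of x axis deg 21.77873524219173
```

>>> move_arm(
  targets=[
    [[1, 0.07, -0.037, -0.01, -0.0036], [1, 0.14, -0.074, -0.02, -0.0036], [1, 0.21, -0.111, -0.03, -0.0036], [1, 0.28, -0.148, -0.04, -0.0036], [1, 0.35, -0.185, -0.05, -0.0036]],
  ],
  grip_force=10,
)

```text
clock: 0.52
ee_pos: [0.3682, -0.483, 0.2614]
orientation: [-0.0, 0.982, 0.188, -0.0]
wrist_force: [1.8, 0.3, -0.3]
opening: 0.0617
grip_force: 0.0
```

>>> move_arm(
  targets=[
    [[1, 0.07, -0.037, 0, 0], [1, 0.14, -0.074, 0, 0], [1, 0.21, -0.111, 0, 0], [1, 0.28, -0.148, 0, 0], [1, 0.35, -0.185, 0, 0]],
  ],
)

```text
clock: 0.93
ee_pos: [0.4964, -0.3322, 0.2613]
orientation: [-0.0, 0.982, 0.188, -0.0]
wrist_force: [-0.5, -0.6, 0.2]
opening: 0.0283
grip_force: 0.0
```

>>> move_arm(
  targets=[
    [[1, 0.074, -0.0335, 0, 0], [1, 0.148, -0.067, 0, 0], [1, 0.222, -0.1, 0, 0], [1, 0.296, -0.134, 0, 0], [1, 0.296, -0.134, 0, 0]],
  ],
)

```text
clock: 1.35
ee_pos: [0.6138, -0.2063, 0.261]
orientation: [-0.003, 0.981, 0.195, 0.002]
wrist_force: [0.0, 1.3, 1.6]
opening: 0.0019
grip_force: 0.0
```

```bash
python3 - <<'E'
from h import *
s=monitor.observe();print(s['clock'],s['ee_pos'],s['wrist_force'],s['opening'])
a=optics.capture('top')[:,:,::-1];b=optics.capture('side')[:,:,::-1];w=optics.capture('wrist')[:,:,::-1]
cv2.imwrite('pics/z1.png',np.hstack([cv2.resize(b[90:240,230:380],(400,400),interpolation=2),cv2.resize(w[:,80:560],(400,400))]))
tip=s['ee_pos']-[0,0,.014];print(proj('top',tip),proj('side',tip))
E
```

```text
1.35 [ 0.61382257 -0.20627501  0.26097703] [0.01712631 1.31371543 1.57261044] 0.0018570118221397523
[409.59827715 197.13928063] [307.35788835 152.23304417]
```

View pics/z1.png

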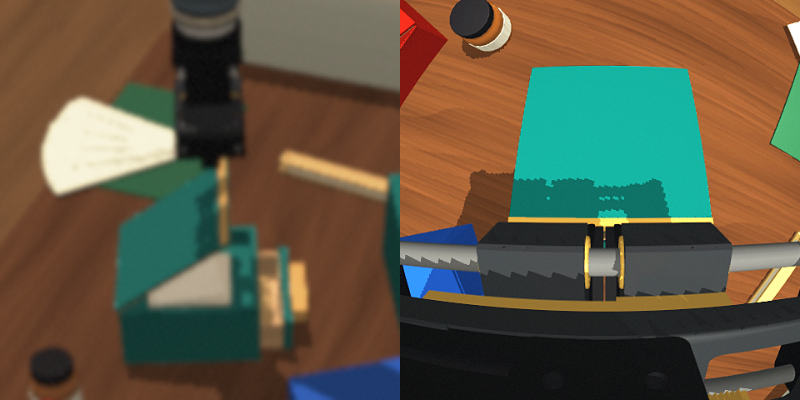

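```bash
cat >> h.py <<'E'
from scipy.spatial.transform import Rotation as Ro
def wray(s,p):
    c=optics.calibration('wrist');f=240/np.tan(np.radians(c['vfov'])/2)
    q=np.array([p[0]-c['cx'],p[1]-c['cy']]);r=np.hypot(*q);th=r/f
    d=np.r_[q/r*np.sin(th),np.cos(th)];w=s['orientation'];R=Ro.from_quat([w[1],w[2],w[3],w[0]]).as_matrix();M=c['tool_from_camera']
    return s['ee_pos']+R@M[:3,3],R@M[:3,:3]@d
def wplane(s,p,z):
    o,d=wray(s,p);return o+d*(z-o[2])/d[2]
C=np.array([.642,-.202]);U=np.array([.929,.370])
def chest(X):
    d=np.asarray(X)[:2]-C;return np.array([d@U,d@[-U[1],U[0]],X[2]]).round(4)
E
python3 - <<'E'
from h import *
s=monitor.observe();print(s['clock'],chest(s['ee_pos']),s['orientation'],s['wrist_force'])
w=optics.capture('wrist')
h=cv2.cvtColor(w,cv2.COLOR_RGB2HSV);m=cv2.inRange(h,(15,130,150),(30,255,255));m[:220]=0;m[300:]=0
k,l,st,_=cv2.connectedComponentsWithStats(m)
for i in range(1,k):
    if st[i,4]>30:
        print(st[i]);x0,x1=st[i,0],st[i,0]+st[i,2]
        for x in(x0+4,x1-5):
            ys=np.flatnonzero(l[:,x]==i)
            if len(ys): print(x,ys[0],ys[-1],chest(wplane(s,(x,ys.mean()),.193)))
t=cv2.inRange(h,(75,80,80),(95,255,255));t[300:]=0;k,l,st,_=cv2.connectedComponentsWithStats(t);i=1+st[1:,4].argmax();print(st[i])
y=st[i,1];xs=np.flatnonzero((l==i)[y+6]);
for x in(xs[0],xs[-1]):print(x,chest(wplane(s,(x,y),.092)))
E
```

```text
1.5 [-0.037  -0.0012  0.2608] [ 5.40747358e-06  9.81975057e-01  1.89008764e-01 -8.21898284e-04] [-0.84144898 -0.69736283 -0.08213567]
[ 206  257  248   17 2321]
210 258 266 [-0.0422  0.0707  0.193 ]
449 258 266 [-0.0422 -0.0812  0.193 ]
[547 275  19  15  94]
551 282 286 [-0.0607 -0.165   0.193 ]
561 279 282 [-0.0585 -0.174   0.193 ]
[302 283   7  17  91]
306 284 299 [-0.0613  0.0098  0.193 ]
304 284 299 [-0.0613  0.0111  0.193 ]
[342 283   6  17  80]
346 285 299 [-0.0616 -0.0154  0.193 ]
343 286 297 [-0.0613 -0.0135  0.193 ]
[  208    76   244   182 39319]
235 [0.0903 0.075  0.092 ]
422 [ 0.0909 -0.0855  0.092 ]
```

>>> move_arm(
  targets=[
    [[1, 0.04, 0.008, 0, 0], [1, 0.04, 0.008, 0.04, 0], [1, 0.04, 0.008, 0.08, 0], [1, 0.04, 0.008, 0.12, 0], [1, 0.04, 0.008, 0.12, 0]],
  ],
)

```text
clock: 1.97
ee_pos: [0.6245, -0.2152, 0.1971]
orientation: [-0.001, 0.982, 0.187, -0.004]
wrist_force: [-0.3, 0.1, -0.4]
opening: 0.0005
grip_force: 0.0
```

>>> move_arm(
  targets=[
    [[1, 0, 0, 0.005, 0], [1, 0, 0, 0.01, 0], [1, 0, 0, 0.015, 0], [1, 0, 0, 0.02, 0], [1, 0, 0, 0.024, 0]],
  ],
)

```text
clock: 2.38
ee_pos: [0.6288, -0.2135, 0.1903]
orientation: [0.0, 0.982, 0.188, 0.001]
wrist_force: [-0.2, -0.6, 2.4]
opening: 0.0002
grip_force: 0.8
```

>>> move_arm(
  targets=[
    [[1, -0.004, 0, 0.008, 0], [1, -0.008, 0, 0.016, 0], [1, -0.012, 0, 0.024, 0], [1, -0.016, 0, 0.032, 0], [1, -0.02, 0, 0.04, 0]],
  ],
)

```text
clock: 2.8
ee_pos: [0.6188, -0.2171, 0.1691]
orientation: [0.0, 0.982, 0.189, -0.0]
wrist_force: [-0.2, -0.3, 0.9]
opening: 0.0005
grip_force: 0.6
```

>>> move_arm(
  targets=[
    [[1, -0.004, 0, 0.008, 0], [1, -0.008, 0, 0.016, 0], [1, -0.012, 0, 0.024, 0], [1, -0.016, 0, 0.032, 0], [1, -0.02, 0, 0.04, 0]],
  ],
)

```text
clock: 3.22
ee_pos: [0.6101, -0.2206, 0.1492]
orientation: [0.0, 0.982, 0.189, 0.0]
wrist_force: [1.6, -0.7, 1.2]
opening: 0.0006
grip_force: 0.5
```

```bash
python3 - <<'E'
from h import *
s=monitor.observe();print(s['clock'],chest(s['ee_pos']),s['wrist_force'])
b=optics.capture('side')[:,:,::-1];w=optics.capture('wrist')[:,:,::-1]
cv2.imwrite('pics/z2.png',np.hstack([cv2.resize(b[120:240,250:370],(400,400),interpolation=2),cv2.resize(w[:,80:560],(400,400))]))
print(monitor.observe()['wrist_force'])
E
```

```text
3.2167 [-0.0365 -0.0055  0.1492] [ 1.64289541 -0.69179036  1.169557  ]
[ 0.72414574 -0.05440703 -0.09679449]
```

View pics/z2.png

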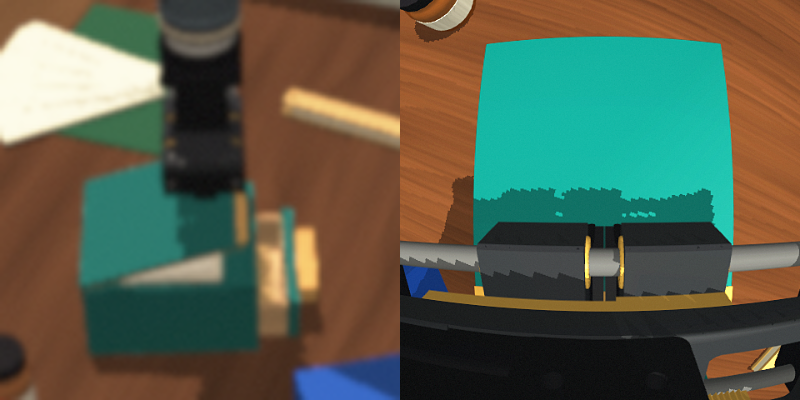

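>>> move_arm(
  targets=[
    [[1, -0.004, 0, 0.008, 0], [1, -0.008, 0, 0.016, 0], [1, -0.012, 0, 0.024, 0], [1, -0.016, 0, 0.032, 0], [1, -0.02, 0, 0.04, 0]],
  ],
)

```text
clock: 3.73
ee_pos: [0.6005, -0.2243, 0.1292]
orientation: [0.0, 0.982, 0.189, 0.0]
wrist_force: [0.6, 0.6, 1.2]
opening: 0.0007
grip_force: 0.5
```

>>> move_arm(
  targets=[
    [[1, -0.003, 0, 0.007, 0], [1, -0.006, 0, 0.014, 0], [1, -0.009, 0, 0.02, 0], [1, -0.012, 0, 0.026, 0], [1, -0.015, 0, 0.032, 0]],
  ],
)

```text
clock: 4.15
ee_pos: [0.5935, -0.2272, 0.1133]
orientation: [0.0, 0.982, 0.189, 0.0]
wrist_force: [0.5, -0.0, 0.7]
opening: 0.0003
grip_force: 0.5
```

>>> move_arm(
  targets=[
    [[1, 0, 0, 0.003, 0], [1, 0, 0, 0.006, 0], [1, 0, 0, 0.009, 0], [1, 0, 0, 0.011, 0], [1, 0, 0, 0.011, 0]],
  ],
)

```text
clock: 4.57
ee_pos: [0.5932, -0.2274, 0.1085]
orientation: [0.0, 0.982, 0.188, -0.001]
wrist_force: [-2.2, 0.6, 3.6]
opening: 0.0009
grip_force: 2.1
```

>>> move_arm(
  targets=[
    [[1, 0, 0, 0.001, 0], [1, 0, 0, 0.002, 0], [1, 0, 0, 0.003, 0], [1, 0, 0, 0.003, 0], [1, 0, 0, 0.003, 0]],
  ],
)

```text
clock: 4.98
ee_pos: [0.5932, -0.2274, 0.1083]
orientation: [0.0, 0.982, 0.188, -0.001]
wrist_force: [-5.5, 1.6, 13.1]
opening: 0.0007
grip_force: 5.9
```

>>> move_arm(
  targets=[
    [[1, 0, 0, -0.03, 0], [1, 0, 0, -0.1, 0], [1, 0, 0, -0.16, 0], [1, -0.06, 0, -0.16, 0], [1, -0.12, 0, -0.16, 0]],
  ],
)

```text
clock: 5.4
ee_pos: [0.5402, -0.2485, 0.1888]
orientation: [0.001, 0.982, 0.19, 0.003]
wrist_force: [-1.5, -1.5, 0.2]
opening: 0.0004
grip_force: 0.0
```

```bash
python3 - <<'E'
from h import *
s=monitor.observe();print(chest(s['ee_pos']),s['wrist_force'])
# decoy chest corners: heights from top+side
print('big back-right',tri((488,272),(445,152)),'big back-left',tri((401,307),(376,155)),'near?',tri((446,395),(384,193)))
print('bigL',tri((401,307),(384,193)))
for p,z in(((488,272),.13),((401,307),.13),((340,267),.1),((376,322),.1)):print(p,chest(plane('top',p,z)),plane('top',p,z))
b=optics.capture('side')[:,:,::-1];t=optics.capture('top')[:,:,::-1]
cv2.imwrite('pics/z3.png',np.hstack([cv2.resize(b[100:300,240:480],(400,333),interpolation=2),cv2.resize(t[140:340,300:540],(400,333),interpolation=2)]))
E
```

```text
[-0.1118 -0.0055  0.1888] [-1.45367246 -1.4918073   0.21343332]
big back-right (array([ 0.33642992, -0.40749194,  0.19003433]), np.float64(0.22446313830266487)) big back-left (array([ 0.38480665, -0.17210745,  0.31688067]), np.float64(0.014915864691775641)) near? (array([ 0.27045061, -0.24036787,  0.19706713]), np.float64(0.21647303043075886))
bigL (array([ 0.3649588 , -0.19996536,  0.15942153]), np.float64(0.0018742837152614354))
(488, 272) [-0.2595 -0.1255  0.13  ] [ 0.4473446  -0.41461517  0.13      ]
(401, 307) [-0.2595  0.1008  0.13  ] [ 0.36364513 -0.20437422  0.13      ]
(340, 267) [-0.1174  0.1996  0.1   ] [ 0.45901171 -0.05998338  0.1       ]
(376, 322) [-0.2745  0.1677  0.1   ] [ 0.32496749 -0.14776564  0.1       ]
```

View pics/z3.png

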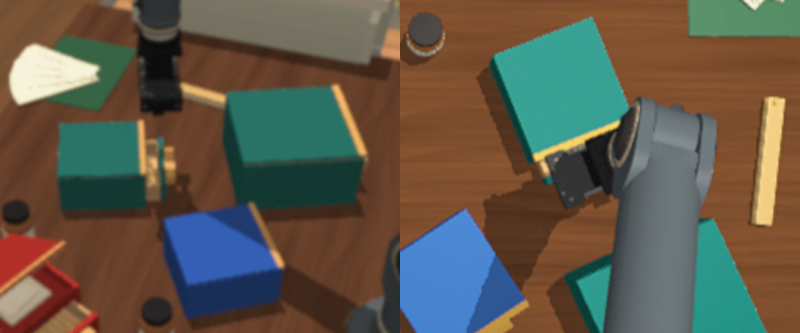

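>>> move_arm(
  targets=[
    [[1, -0.06, 0, 0, 0], [1, -0.115, 0, 0, 0], [1, -0.115, 0, 0.04, 0], [1, -0.115, 0, 0.1, 0], [1, -0.115, 0, 0.16, 0]],
  ],
)

```text
clock: 5.92
ee_pos: [0.4853, -0.2713, 0.1067]
orientation: [0.001, 0.982, 0.188, 0.002]
wrist_force: [0.2, -0.3, -1.2]
opening: 0.0005
grip_force: 0.0
```

```bash
python3 - <<'E'
from h import *
optics.capture('side')
s=monitor.observe();print(s['clock'],chest(s['ee_pos']),s['wrist_force'],s['orientation'])
b=optics.capture('side')[:,:,::-1];w=optics.capture('wrist')[:,:,::-1]
cv2.imwrite('pics/z4.png',np.hstack([cv2.resize(b[100:260,260:420],(400,400),interpolation=2),cv2.resize(w[:,80:560],(400,400))]))
E
```

```text
5.9667 [-0.1741 -0.0028  0.1003] [-0.58480717  1.02999383 -3.96947706] [-0.0027608   0.98206249  0.18850678 -0.0032924 ]
```

View pics/z4.png

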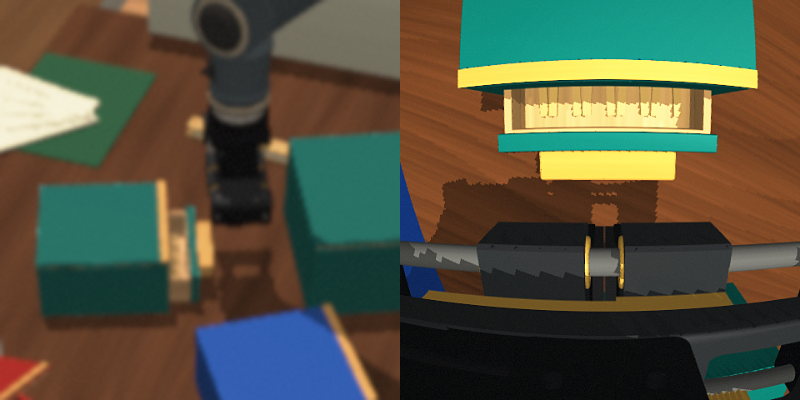

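>>> move_arm(
  targets=[
    [[1, 0, 0, 0.035, 0], [1, 0, 0, 0.07, 0], [1, 0, 0, 0.1, 0], [1, 0, 0, 0.114, 0], [1, 0, 0, 0.114, 0]],
  ],
)

```text
clock: 6.48
ee_pos: [0.4849, -0.2705, 0.0496]
orientation: [-0.0, 0.982, 0.189, -0.0]
wrist_force: [0.9, -0.3, 0.0]
opening: 0.0007
grip_force: 0.0
```

>>> move_arm(
  targets=[
    [[1, 0.01, 0, 0, 0], [1, 0.02, 0, 0, 0], [1, 0.026, 0, 0, 0], [1, 0.032, 0, 0, 0], [1, 0.038, 0, 0, 0]],
  ],
)

```text
clock: 6.9
ee_pos: [0.5025, -0.2639, 0.0502]
orientation: [0.0, 0.982, 0.189, 0.0]
wrist_force: [-1.5, -1.3, 1.1]
opening: 0.0004
grip_force: 0.8
```

>>> move_arm(
  targets=[
    [[1, 0.006, 0, 0, 0], [1, 0.012, 0, 0, 0], [1, 0.018, 0, 0, 0], [1, 0.024, 0, 0, 0], [1, 0.03, 0, 0, 0]],
  ],
)

```text
clock: 7.32
ee_pos: [0.5163, -0.2581, 0.0496]
orientation: [0.0, 0.982, 0.189, -0.0]
wrist_force: [-1.1, -1.4, 1.5]
opening: 0.0004
grip_force: 0.8
```

>>> move_arm(
  targets=[
    [[1, 0.006, 0, 0, 0], [1, 0.012, 0, 0, 0], [1, 0.018, 0, 0, 0], [1, 0.024, 0, 0, 0], [1, 0.03, 0, 0, 0]],
  ],
)

```text
clock: 7.73
ee_pos: [0.5303, -0.2525, 0.0495]
orientation: [0.0, 0.982, 0.189, 0.0]
wrist_force: [-0.3, -2.1, 1.1]
opening: 0.0007
grip_force: 0.8
```

>>> move_arm(
  targets=[
    [[1, 0.003, 0, 0, 0], [1, 0.006, 0, 0, 0], [1, 0.008, 0, 0, 0], [1, 0.01, 0, 0, 0], [1, 0.01, 0, 0, 0]],
  ],
)

```text
clock: 8.15
ee_pos: [0.5348, -0.2504, 0.0495]
orientation: [-0.0, 0.982, 0.189, 0.0]
wrist_force: [-0.7, -0.6, 0.2]
opening: -0.0001
grip_force: 0.4
```

>>> move_arm(
  targets=[
    [[1, 0.002, 0, 0, 0], [1, 0.004, 0, 0, 0], [1, 0.006, 0, 0, 0], [1, 0.006, 0, 0, 0], [1, 0.006, 0, 0, 0]],
  ],
)

```text
clock: 8.57
ee_pos: [0.5356, -0.2501, 0.0495]
orientation: [-0.0, 0.982, 0.188, -0.002]
wrist_force: [-5.4, -2.0, 3.7]
opening: 0.0002
grip_force: 2.8
```

>>> move_arm(
  targets=[
    [[1, 0.001, 0, 0, 0], [1, 0.002, 0, 0, 0], [1, 0.003, 0, 0, 0], [1, 0.003, 0, 0, 0], [1, 0.003, 0, 0, 0]],
  ],
)

```text
clock: 8.98
ee_pos: [0.5357, -0.2501, 0.0495]
orientation: [-0.0, 0.982, 0.188, -0.003]
wrist_force: [-8.4, -2.6, 6.8]
opening: 0.0004
grip_force: 4.2
```

>>> move_arm(
  targets=[
    [[1, -0.02, 0, 0, 0], [1, -0.08, 0, 0, 0], [1, -0.08, 0, -0.08, 0], [1, -0.08, 0, -0.16, 0], [1, -0.08, 0, -0.24, 0]],
  ],
)

```text
clock: 9.4
ee_pos: [0.5012, -0.2631, 0.1705]
orientation: [-0.001, 0.982, 0.189, 0.0]
wrist_force: [1.4, 0.2, 0.3]
opening: 0.0005
grip_force: 0.0
```

>>> move_arm(
  targets=[
    [[1, 0, 0.06, -0.05, 0], [1, 0, 0.12, -0.1, 0], [1, 0, 0.18, -0.12, 0], [1, 0, 0.26, -0.12, 0], [1, 0, 0.26, -0.12, 0]],
  ],
)

```text
clock: 9.82
ee_pos: [0.5508, -0.3925, 0.23]
orientation: [0.003, 0.983, 0.185, 0.002]
wrist_force: [-0.3, -0.3, -0.6]
opening: 0.0003
grip_force: 0.0
```

```bash
python3 - <<'E'
from h import *
s=monitor.observe();print(s['clock'],chest(s['ee_pos']),s['wrist_force'])
b=optics.capture('side')[:,:,::-1];t=optics.capture('top')[:,:,::-1]
cv2.imwrite('pics/z5.png',np.hstack([cv2.resize(b[140:360,170:390],(400,400),interpolation=2),cv2.resize(t[130:300,300:470],(400,400),interpolation=2)]))
for n,i in(('top',t),('side',b)):
    d=cv2.absdiff(i,cv2.imread(f'pics/{n}0.png')).max(2)>40
    k,l,st,_=cv2.connectedComponentsWithStats(d.astype(np.uint8));print(n,[list(map(int,x)) for x in st[1:] if x[4]>25])
E
```

```text
9.8167 [-0.1552 -0.1433  0.23  ] [-0.30554146 -0.27083648 -0.55369816]
top [[356, 148, 225, 332, 26312], [413, 183, 8, 9, 26], [348, 197, 17, 43, 208], [407, 291, 39, 45, 650], [309, 299, 92, 145, 3447], [572, 347, 68, 65, 2580], [344, 410, 109, 70, 882], [567, 414, 73, 66, 2435], [309, 426, 23, 8, 51], [333, 434, 9, 20, 46], [423, 439, 13, 7, 50], [298, 441, 29, 25, 286], [378, 449, 61, 31, 837], [304, 453, 29, 27, 249], [262, 461, 10, 13, 68], [283, 460, 13, 9, 54], [318, 465, 31, 15, 102], [281, 468, 10, 8, 57]]
side [[329, 0, 254, 217, 18627], [485, 2, 9, 28, 81], [462, 5, 4, 18, 45], [495, 143, 24, 7, 108], [279, 149, 54, 57, 707], [485, 151, 29, 68, 897], [383, 179, 21, 17, 133], [328, 183, 19, 41, 439], [469, 182, 45, 51, 436], [285, 184, 32, 22, 466], [523, 217, 14, 4, 32], [530, 221, 7, 11, 51], [488, 227, 11, 8, 48], [476, 241, 12, 8, 38], [485, 246, 8, 27, 76], [469, 256, 3, 18, 34], [523, 268, 18, 35, 149], [450, 281, 8, 7, 27]]
```

View pics/z5.png

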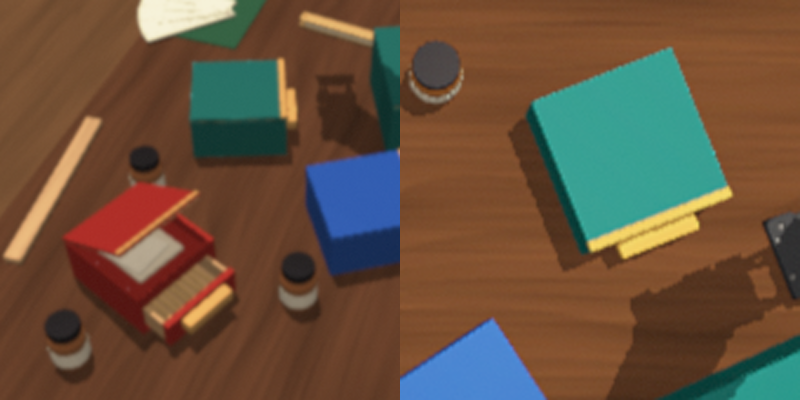

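The teal chest shows its lid flat and its drawer flush, with only the pull standing out. The red chest and the jars have not changed, and the arm is clear of everything.

```bash
python3 -c "
from workcell import ticket;print(ticket.close_job())"
```

```text
the job is handed in; nothing more can be done
None
```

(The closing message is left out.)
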